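Set the polariscope ring to the marked reading and press its lamp button

TASK

On the white light-box stand, gently push the upright post of the ring's lever around the dial until the lever's pointer lines up with the small block-shaped tab clipped to the dial's rim. Then press the round lamp button on its separate little box all the way down and let go. Leave the tab where it is, and leave the jar in the middle, the bottles and the tin beside the stand standing where they are: nothing is picked up.

Things in the scene. Friction and masses are not known exactly. Their poses are not given: they have to be found in the camera images.
- stand: Fixed white light box, 240 x 240 x 45 mm. Origin: centre of its underside on the table; dial and ring turn about the vertical through it. Lever and scale lie on its -x side, towards the robot. On top: a fixed white dial (radius 115 mm, top at 49 mm) ticked every 10 degrees, a fixed white centre disc (radius 38, top at 58 mm) and the black ring (radius 40 to 60, top at 60 mm).
- lever (a joint): Angle (rad) of the black ring with its dark steel lever. 0: the lever points along the stand's -x; grows counterclockwise seen from above; stops at -1.3 and 1.3. Friction only, about 0.1 N m (some 1.5 N at the post): it stays where it is left. It starts between -1.15 and -0.75, always at a smaller value than the tab.
- post (a point): Top centre of the upright dark steel post on the lever, the part to push: 14 mm diameter, 78 mm from the ring's axis, from 59 mm to 95 mm above the table. The flat lever arm under it is 12 mm wide, 56 to 59 mm high on top.
- pointer_tip (a point): Outer end of the lever's pointer (6 mm wide), 98 mm from the ring's axis, straight out beyond the post, 55 mm above the table.
- tab (a joint): Angle (rad) of the dark steel tab on the dial's rim, same zero and direction as joint lever; the ring is set when joint lever equals it. It starts between -0.15 and 1.0. Stiff; not to be moved.
- tab_mark (a point): The point where the pointer's tip has to come: on the tab's centre line, 98 mm from the ring's axis, 55 mm above the table, just inside the tab's 6 mm wide tooth. The tab itself is 16 mm wide and lies 99 to 120 mm from the axis, its top 59 mm above the table.
- button_top (a point): Top centre of the lamp button, a grey disc of 36 mm diameter that is pressed straight down; 54 mm above the table when up, 46 mm fully down. It stands in a round white collar (52 mm diameter, top 42 mm high) on a fixed flat grey box, 90 x 70 x 30 mm, to the left or right of the stand.
- button (a joint): Travel of the lamp button (m): 0 released, 0.008 fully down. Its spring takes about 4 N fully down and brings it back up.
- sample_jar: Loose small amber jar with a white lid, 40 mm diameter, 45 mm tall, standing on the stage disc in the middle of the ring (its top 103 mm above the table). Origin: centre of its underside.
- bottle_a: Loose amber dropper bottle with a blue cap, 42 mm diameter, 112 mm tall, on the left (+y) of the stand. Origin: centre of its underside.
- bottle_b: Another such bottle, on the right of the stand.
- tin: Loose flat closed aluminium tin, 72 x 52 x 38 mm tall, beside the stand opposite to the button box. Origin: centre of its underside.
There are look-alikes about, which are no part of the job. Leave any green or yellow look-alike of the part that bears button_top alone.

How it is judged:
By the outcome, as a careful person would: the job done as asked, in the order asked, and still so for the second after the job is handed in, with the robot touching nothing.
It also fails if it takes over 53 s, if anything falls off the work surface, if the arm or the gripper's body presses on something with over 40 N, if the wrist force passes 120 N, or if a joint passes its speed limit or range.

ROBOT

A 6-joint arm with a two-finger parallel gripper is mounted at the origin on the work surface. World frame = base frame: x ahead of the robot, y to its left, z up, the work surface at z = 0. Lengths are in m, angles in rad, forces in N, time in s.
With the tool pointing down it reaches from about 0.3 to 0.825 m from the base axis. Payload 5.4 kg.
Tool frame: the origin (TCP) lies midway between the tips of the shut fingers; the grasp point (between the pads) lies manip.pinch_z behind it (manip.pinch_z is the distance from the TCP to the grasp point, in m); y points along the fingers, z is the direction in which the jaws open and shut, and the axes are right-handed (so a half turn about y gives the same grasp; the last joint's range is limited). The gripper opens to 92 mm and grips with 3 to 60 N. Pads are 20 mm wide; open, the fingers measure 128 mm over their backs; the gripper's body (75 mm by 189 mm) begins 69 mm behind the grasp point.
Start: joints at [1.044, 0.158, 1.597, -0, 1.386, -0.21], TCP at [0.179, 0.546, 0.215] pointing down, gripper open.
Joint ranges: [-2.91, 2.91], [-0.94, 2.29], [0.18, 2.7], [-1.29, 4.43], [0.17, 2.64], [-3, 3]. Speed limits (rad/s): [2.57, 2.57, 3.14, 3.14, 3.14, 3.14].

INTERFACE

Orientations are given as a unit quaternion [x, y, z, w].
In Python, from plant import manip gives the robot as it stands.
- The arm moves only by the shell command python3 -m crank 'ROWS' [FORCE]. ROWS is JSON, a list that holds one entry, the list of rows, each a list of 5 numbers: the closure, from -1 (fully open) to 1 (shut), then the shift along the tool's x, y, z in m, then the turn about the tool's y in rad. In form: [[[jaw, dx, dy, dz, spin], ...]]. A call has 1 to 20 rows; each row is the pose to reach, as a shift and turn from the pose commanded when the call began, along the tool's axes at that moment; what a row does not reach only later rows make up. A row lasts 1/10 s, in which the tool goes at most 50 mm and 8.59 degrees, less where a joint would pass 70% of its speed; a pose out of reach is approached as far as the arm can. A call with a gripper value outside its range is refused whole. The fingers move at their own pace and stop on an object; FORCE is the grip in N (left out, the last holds). Time passes only in rows, so rows that repeat a pose let the fingers close. It gives the time, the measured TCP pose, the force and the opening at its end, in the units of the state.
- manip.get_obs(): the state, without advancing time (a new reading comes with each control period).
- manip.get_image(name): name is "scene" or "top" or "wrist"; returns the picture (420x560x3 uint8, red, green, blue); there is no depth.
- manip.camera_info(name): a dict with "vertical_fov" (degrees; the focal length in pixels is half the picture's height over the tangent of half this angle, whatever the lens; pixels are square), "cx", "cy" (the principal point, pixels), "distortion" ([k1, k2, p1, p2, k3] as OpenCV has them; the pictures are not rectified), "rvec" (rotation vector, rad) and "tvec" (3), from world to camera coordinates, as OpenCV has them. Camera axes: x right, y down, z forward; pixel columns grow to the right and rows downward; lengths in m; the calibration is good to about 2 mm. A picture is of the moment at which its call begins: read the wrist's pose just before it. camera_info takes no time and is no camera call; for the wrist camera it gives the pose at the moment of the call.
- manip.hand_in(): hands the job in, once; it reports no verdict.
The state is a dict: "clock": time; "q": joint angles; "qvel": joint speeds; "joint_torque": joint torques, N m; "position": TCP position; "eef_rot": TCP orientation; "ft_force": force on the tool from outside, world axes, zero at the start; "ft_torque": the same for the moment, N m; "grip_width": finger opening in m.
Only numpy, scipy, OpenCV 4.12 (cv2) and the standard library are available. Lean on these libraries where they do the work, as an engineer would, in place of code of your own. Each camera call takes 0.05 s, during which the arm holds its last target.

## Working session

There is one attempt and no reset: what is moved stays moved. The work goes in short steps, Python scripts to look and compute and a shell command to move; the robot and the scene stay as the last step left them, time stands still between calls to the robot, and variables do not carry over. Pictures are saved under pics/ and viewed, and the job is handed in when it is done.

```bash
ls; mkdir -p pics; python3 - <<'E'
from plant import manip
import cv2
o=manip.get_obs()
print({k:(v if not hasattr(v,'tolist') else v.tolist()) for k,v in o.items()}, manip.pinch_z)
for n in ("scene","top","wrist"):
    print(n,manip.camera_info(n)); cv2.imwrite(f"pics/{n}0.png",manip.get_image(n)[:,:,::-1])
E
```

```text
pics
{'clock': 0.0, 'q': [1.0439423830066918, 0.15905018248391348, 1.5982065668998242, 7.711190622028034e-07, 1.386200651320188, -0.21010486212138274], 'qvel': [-0.0003645726796391427, -0.0005693886901355625, -0.0010840527014856075, -0.0006486836712187311, 0.0011584506042678303, -0.0009431938811874316], 'joint_torque': [0.00041825519474514294, -38.558109998703, -32.210612297058105, 0.07015822688117623, 0.03778937738388777, -0.00018131514934793813], 'position': [0.17880492696124842, 0.5458414063551636, 0.21363114240076966], 'eef_rot': [0.6988719261352047, -0.11175786812937723, 0.11128242096379207, -0.6976420518831151], 'ft_force': [-0.0536570384632364, -0.0642673957052168, -0.07182090854637464], 'ft_torque': [0.006270445011845066, -0.005246667459181114, -0.01691061189608965], 'grip_width': 0.09236411882257338} 0.0187
scene {'vertical_fov': 42.971197621653076, 'cx': 278.39604198845433, 'cy': 208.44054833159757, 'distortion': array([-0.09243649,  0.        ,  0.        ,  0.        ,  0.        ]), 'rvec': array([ 1.59944119,  1.81213241, -0.89718489]), 'tvec': array([ 0.00674632, -0.22095666,  1.71378457])}
top {'vertical_fov': 49.25265017041327, 'cx': 277.79566674969243, 'cy': 209.14082397362043, 'distortion': array([-0.03030436,  0.        ,  0.        ,  0.        ,  0.        ]), 'rvec': array([ 2.13715663, -2.07742002,  0.21516429]), 'tvec': array([0.06794152, 0.51124145, 1.14030649])}
wrist {'vertical_fov': 66.58926497792177, 'cx': 274.33803377826405, 'cy': 208.84267052378357, 'distortion': array([-0.05082041,  0.        ,  0.        ,  0.        ,  0.        ]), 'rvec': array([-2.34664385, -1.69843788, -0.24593625]), 'tvec': array([-0.57480989, -0.02995991,  0.39232749])}
```

View pics/scene0.png

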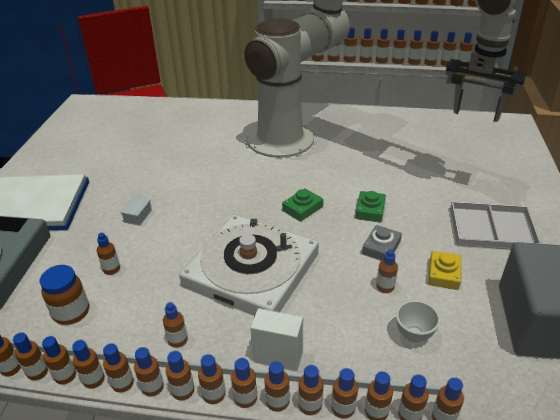

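View pics/top0.png

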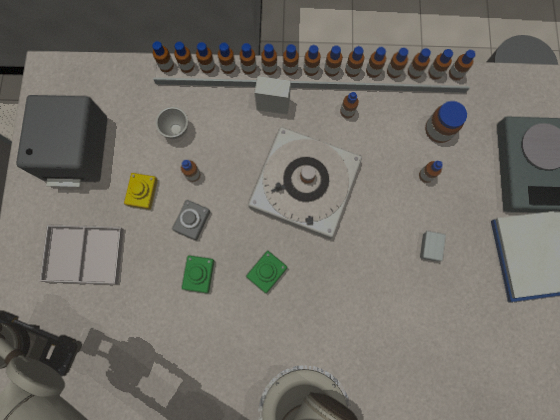

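View pics/wrist0.png

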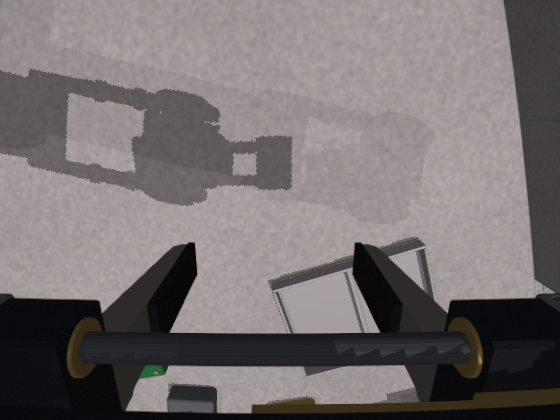

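```bash
python3 - <<'E'
import cv2
a=cv2.imread("pics/top0.png")
cv2.imwrite("pics/cropA.png",cv2.resize(a[120:245,240:370],None,fx=5,fy=4.8,interpolation=cv2.INTER_CUBIC)[:600])
b=cv2.resize(a[140:300,115:295],None,fx=3.6,fy=3.6,interpolation=cv2.INTER_CUBIC);cv2.imwrite("pics/cropB.png",b)
E
```

```text
(no output)
```

View pics/cropA.png

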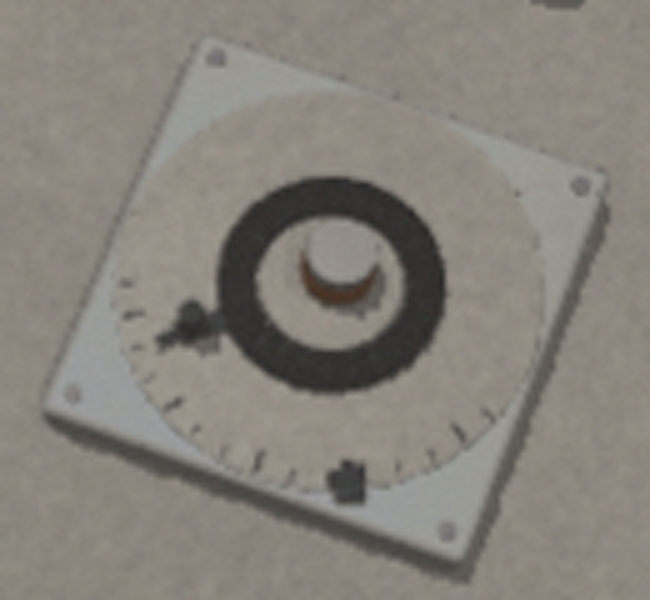

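View pics/cropB.png

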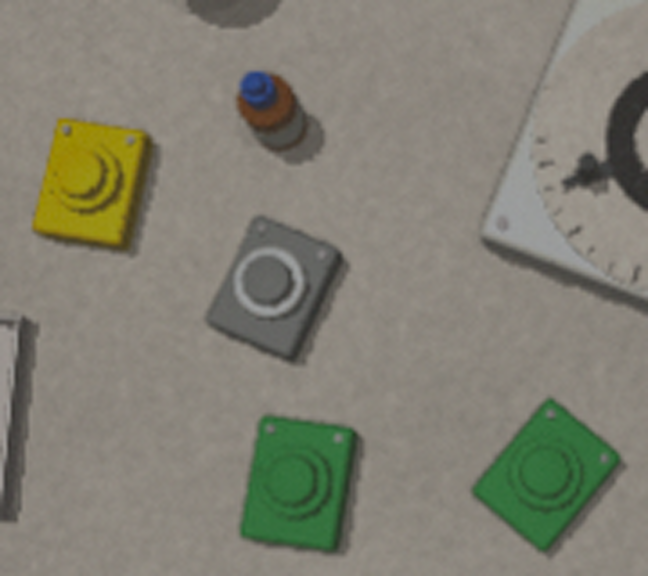

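```bash
cat > h.py <<'E'
import numpy as np, cv2
from scipy.spatial.transform import Rotation as R
def K(ci):
    f=210/np.tan(np.radians(ci["vertical_fov"])/2)
    return np.array([[f,0,ci["cx"]],[0,f,ci["cy"]],[0,0,1]])
def plane(ci,uv,z):
    uv=np.asarray(uv,float).reshape(-1,1,2)
    n=cv2.undistortPoints(uv,K(ci),ci["distortion"]).reshape(-1,2)
    Rm=cv2.Rodrigues(ci["rvec"])[0]; c=-Rm.T@ci["tvec"]
    d=np.c_[n,np.ones(len(n))]@Rm
    return c+d*((z-c[2])/d[:,2])[:,None]
def proj(ci,P):
    return cv2.projectPoints(np.asarray(P,float).reshape(-1,3),ci["rvec"],ci["tvec"],K(ci),ci["distortion"])[0].reshape(-1,2)
E
python3 - <<'E'
from h import *
from plant import manip
a=cv2.imread("pics/top0.png"); ci=manip.camera_info("top")
g=cv2.cvtColor(a,cv2.COLOR_BGR2GRAY)
m=(g<75).astype(np.uint8); m[:120]=0;m[245:]=0;m[:,:262]=0;m[:,352:]=0
n,l,s,c=cv2.connectedComponentsWithStats(m)
for i in range(1,n):
    if s[i,4]>8: print(i,s[i],c[i])
mm=cv2.morphologyEx(m,cv2.MORPH_OPEN,cv2.getStructuringElement(cv2.MORPH_ELLIPSE,(7,7)))
cn=max(cv2.findContours(mm,0,1)[0],key=len)
P=plane(ci,cn,.06)[:,:2].astype(np.float32)
(cx,cy),r=cv2.minEnclosingCircle(P); print("ring",cx,cy,r, P.mean(0))
for nm,uv,z in [("tab",(309.5,220),.059),("tabc0",(240+348/5,120+484/4.8),.059),("post",(240+193/5,120+318/4.8),.095),("tip",(240+162/5,120+342/4.8),.055),("button",(115+268/3.6,140+278/3.6),.054)]:
    q=plane(ci,[uv],z)[0]; print(nm,q, np.hypot(q[0]-cx,q[1]-cy),np.arctan2(q[1]-cy,q[0]-cx))
cor=[(240+u/5,120+v/4.8) for u,v in [(205,40),(605,182),(465,560),(47,408)]]
q=plane(ci,cor,.045);print(q,q.mean(0));d=q[1]-q[2];print(np.arctan2(d[1],d[0]));d=q[0]-q[3];print(np.arctan2(d[1],d[0]))
w=manip.camera_info("wrist");Rm=cv2.Rodrigues(w["rvec"])[0];o=manip.get_obs()
print("cam in tool",R.from_quat(o["eef_rot"]).inv().apply(-Rm.T@w["tvec"]-o["position"]),"fwd in tool",R.from_quat(o["eef_rot"]).inv().apply(Rm[2]))
print(R.from_quat(o["eef_rot"]).as_matrix().round(3))
E
```

```text
1 [272 157  57  45 984] [304.33943089 179.75406504]
2 [301 175  14   9  56] [306.92857143 180.03571429]
5 [306 216   7   9  42] [309.38095238 220.0952381 ]
14 [309 230   9   4  10] [312.7 231.3]
ring 0.591600239276886 0.013031264767050743 0.06231972575187683 [0.5911696  0.01124721]
tab [ 4.81683928e-01 -3.26536047e-04  5.90000000e-02] 0.11072500274262873 -3.020658665522496
tabc0 [ 0.4795021  -0.00061616  0.059     ] 0.11292583894939937 -3.0204435049738
post [0.55994611 0.0816628  0.095     ] 0.07557957053152649 2.0029402490685833
tip [0.55656672 0.09794715 0.055     ] 0.09185888987845134 1.9620894603881345
button [0.48121249 0.31163399 0.054     ] 0.31835364605359506 1.9248956099903713
[[ 0.73701929  0.08023181  0.045     ]
 [ 0.65833916 -0.13748268  0.045     ]
 [ 0.44205907 -0.06277204  0.045     ]
 [ 0.52010882  0.15756665  0.045     ]] [0.58938158 0.00938593 0.045     ]
-0.33260192406717776
-0.34247927058967337
cam in tool [-0.08236496 -0.17029268  0.00055574] fwd in tool [2.85259585e-01 9.58450238e-01 3.32625268e-04]
[[ 0.95  -0.001  0.312]
 [-0.312 -0.001  0.95 ]
 [-0.    -1.    -0.001]]
```

Look-alikes for the button, in top pixels: grey box with white collar (190,219), yellow (140,190), green (198,273) and green (267,270). The description fits the grey one, and the crop confirms its white collar. The lever post is at (278,187), and the dark tab on the rim is at (309,220). Next I move above the stand for a wrist view.

```bash
python3 -m crank '[[[-1,0.08,-0.036,-0.05,0.03],[-1,0.12,-0.036,-0.08,0.06],[-1,0.16,-0.036,-0.11,0.09],[-1,0.2,-0.036,-0.137,0.12],[-1,0.24,-0.036,-0.164,0.15],[-1,0.28,-0.036,-0.19,0.18],[-1,0.32,-0.036,-0.22,0.2],[-1,0.36,-0.036,-0.247,0.2],[-1,0.4,-0.036,-0.274,0.2],[-1,0.44,-0.036,-0.3,0.2],[-1,0.48,-0.036,-0.33,0.2],[-1,0.52,-0.036,-0.356,0.2],[-1,0.557,-0.036,-0.381,0.2],[-1,0.557,-0.036,-0.381,0.2],[-1,0.557,-0.036,-0.381,0.2],[-1,0.557,-0.036,-0.381,0.2],[-1,0.557,-0.036,-0.381,0.2]]]'
python3 - <<'E'
from plant import manip
import cv2,pickle
o=manip.get_obs();ci=manip.camera_info("wrist");im=manip.get_image("wrist")[:,:,::-1]
print(o["position"],o["eef_rot"],o["q"])
cv2.imwrite("pics/w1.png",im);pickle.dump(ci,open("w1.pkl","wb"))
E
```

```text
clock: 1.85
position: [0.5891, 0.012, 0.2505]
eef_rot: [-0.684, 0.181, -0.18, 0.684]
ft_force: [0.5, 0.2, 0.1]
grip_width: 0.0917
[0.58905409 0.0119625  0.25046898] [-0.68362468  0.18055327 -0.18004943  0.6838421 ] [-1.84831279e-01  1.73346353e-01  1.50932153e+00  3.60855641e-04
  1.45961298e+00 -1.24000414e+00]
```

View pics/w1.png

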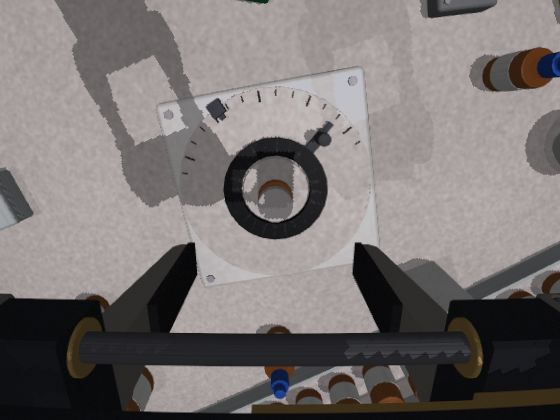

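```bash
python3 - <<'E'
from h import *
import pickle
a=cv2.imread("pics/w1.png"); ci=pickle.load(open("w1.pkl","rb"))
cv2.imwrite("pics/w1c.png",cv2.resize(a[60:260,150:390],None,fx=3.2,fy=3,interpolation=cv2.INTER_CUBIC)[:600])
g=cv2.cvtColor(a,cv2.COLOR_BGR2GRAY)
m=(g<55).astype(np.uint8); m[:85]=0;m[242:]=0;m[:,:165]=0;m[:,372:]=0
n,l,s,c=cv2.connectedComponentsWithStats(m)
for i in range(1,n):
    if s[i,4]>15: print(i,s[i],c[i])
i=1+np.argmax(s[1:,4]);r=(l==i).astype(np.uint8)
op=cv2.morphologyEx(r,cv2.MORPH_OPEN,cv2.getStructuringElement(cv2.MORPH_ELLIPSE,(17,17)))
cs,_=cv2.findContours(op,cv2.RETR_EXTERNAL,1);cn=max(cs,key=len)
print(cv2.fitEllipse(cn))
P=plane(ci,cn,.06)[:,:2].astype(np.float32);print(cv2.fitEllipse(P),cv2.minEnclosingCircle(P))
E
```

```text
2 [215  99  11  21  33] [220.3030303  110.03030303]
17 [ 224  129  104  110 4770] [275.91027254 186.44129979]
25 [259 180  33  16 169] [274.46745562 185.10650888]
((274.8346252441406, 188.6925048828125), (98.51219177246094, 101.7744369506836), 98.13419342041016)
((0.5921097993850708, 0.011373895220458508), (0.11668692529201508, 0.1181250661611557), 124.57200622558594) ((0.5917657613754272, 0.012283715419471264), 0.06014253571629524)
```

View pics/w1c.png

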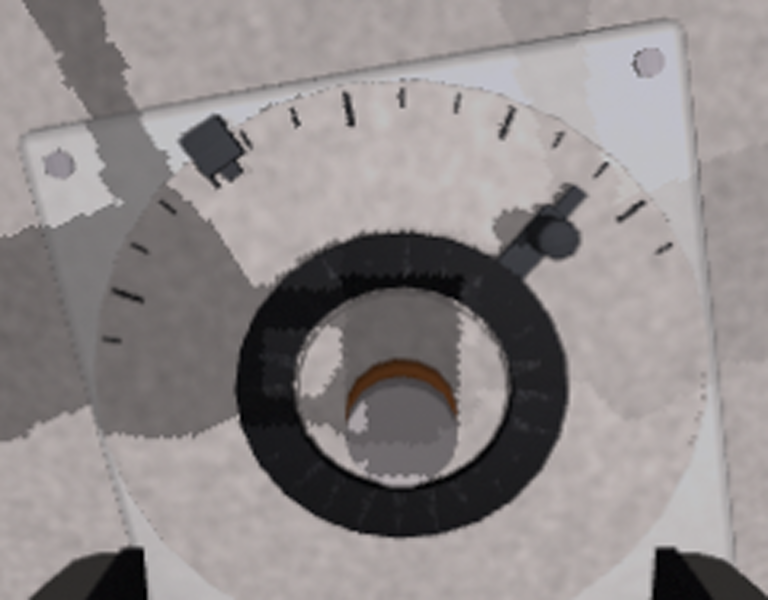

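```bash
python3 - <<'E'
from h import *
import pickle
ci=pickle.load(open("w1.pkl","rb"))
c=np.array([.5919,.0119])
uv=lambda x,y:(150+x/3.2,60+y/3)
for nm,p,z in [("tabbody",(212,147),.059),("tabtooth",(231,177),.057),("post",(557,238),.095),("tip",(576,194),.055),("armbase",(512,263),.059)]+[("tick%d"%t,p,.049) for t,p in [(-70,(662,248)),(-60,(630,211)),(-30,(508,122)),(0,(348,110)),(20,(246,138)),(40,(167,208)),(60,(128,295)),(70,(112,340))]]:
    q=plane(ci,[uv(*p)],z)[0,:2]-c; print(nm,(q+c).round(4),np.hypot(*q).round(4),np.degrees(np.arctan2(q[1],q[0]))%360)
E
```

```text
tabbody [0.4814 0.001 ] 0.1111 185.6326473076336
tabtooth [0.4934 0.0007] 0.0991 186.4714671195828
post [0.5631 0.0844] 0.078 111.63265892712825
tip [0.5577 0.1014] 0.0959 110.90264815834583
armbase [0.5686 0.07  ] 0.0626 111.86900087335253
tick-70 [0.5915 0.1201] 0.1082 90.22421017995887
tick-60 [0.5734 0.1162] 0.1059 100.07226550614695
tick-30 [0.5236 0.0935] 0.1064 129.9187279252391
tick0 [0.4926 0.0474] 0.1054 160.31902791171086
tick20 [0.4836 0.0116] 0.1083 180.1723430106508
tick40 [ 0.4912 -0.0262] 0.1077 200.71838649142745
tick60 [ 0.5117 -0.0565] 0.1054 220.48537250947965
tick70 [ 0.5235 -0.0715] 0.1079 230.64828398047425
```

```bash
python3 -m crank '[[[0,-0.02,0.03,0.017,0.14],[0,-0.04,0.06,0.034,0.28],[0,-0.058,0.09,0.05,0.42],[0,-0.058,0.12,0.05,0.56],[0,-0.058,0.12,0.05,0.68],[0,-0.058,0.12,0.05,0.68],[0,-0.058,0.12,0.05,0.68]]]'
python3 - <<'E'
from h import *
from plant import manip
o=manip.get_obs();im=manip.get_image("wrist")[:,:,::-1]
M=R.from_quat(o["eef_rot"]).as_matrix();print(np.degrees(np.arctan2(M[1,0],M[0,0])),M.round(3))
cv2.imwrite("pics/w2.png",im)
E
```

```text
clock: 2.6
position: [0.5642, 0.0836, 0.1315]
eef_rot: [-0.585, 0.397, -0.398, 0.585]
ft_force: [-0.3, -0.5, 0.3]
grip_width: 0.046
-68.34128546056297 [[ 0.369  0.002  0.929]
 [-0.929 -0.     0.369]
 [ 0.001 -1.     0.001]]
```

View pics/w2.png

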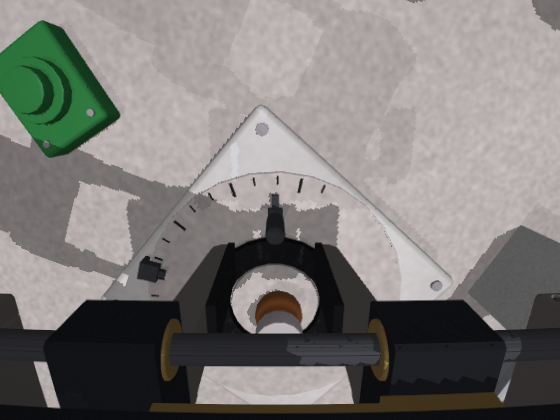

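```bash
python3 -m crank '[[[0,0,0.02,0,0],[0,0,0.04,0,0],[0,0,0.06,0,0],[0,0,0.06,0,0],[0,0,0.06,-0.007,0],[0,0,0.06,-0.014,0],[0,0,0.06,-0.014,0]]]' 30
python3 - <<'E'
from h import *
from plant import manip
o=manip.get_obs();M=R.from_quat(o["eef_rot"]).as_matrix();y=np.arctan2(M[1,0],M[0,0])
c=np.array([.5919,.0119]);print(np.degrees(y))
p=o["position"]
for th in list(np.arange(115,184,4))+[183,186]:
    t=np.radians(th);q=c+.078*np.array([np.cos(t),np.sin(t)])+.016*np.array([-np.sin(t),np.cos(t)])
    d=M.T@np.r_[q-p[:2],0]
    print(th,[0,*d[[0]].round(3),0,d[2].round(3),round(-(t-np.pi-y),3)])
E
```

```text
clock: 3.35
position: [0.5509, 0.0775, 0.0719]
eef_rot: [-0.584, 0.398, -0.399, 0.585]
ft_force: [-0.1, 1.1, -1.1]
grip_width: 0.0458
-68.56768243730919
115 [0, np.float64(-0.001), 0, np.float64(-0.007), np.float64(-0.062)]
119 [0, np.float64(0.001), 0, np.float64(-0.012), np.float64(-0.132)]
123 [0, np.float64(0.003), 0, np.float64(-0.017), np.float64(-0.202)]
127 [0, np.float64(0.005), 0, np.float64(-0.022), np.float64(-0.272)]
131 [0, np.float64(0.008), 0, np.float64(-0.027), np.float64(-0.342)]
135 [0, np.float64(0.011), 0, np.float64(-0.032), np.float64(-0.411)]
139 [0, np.float64(0.014), 0, np.float64(-0.036), np.float64(-0.481)]
143 [0, np.float64(0.018), 0, np.float64(-0.04), np.float64(-0.551)]
147 [0, np.float64(0.022), 0, np.float64(-0.044), np.float64(-0.621)]
151 [0, np.float64(0.026), 0, np.float64(-0.048), np.float64(-0.691)]
155 [0, np.float64(0.031), 0, np.float64(-0.051), np.float64(-0.76)]
159 [0, np.float64(0.035), 0, np.float64(-0.054), np.float64(-0.83)]
163 [0, np.float64(0.04), 0, np.float64(-0.057), np.float64(-0.9)]
167 [0, np.float64(0.045), 0, np.float64(-0.059), np.float64(-0.97)]
171 [0, np.float64(0.05), 0, np.float64(-0.061), np.float64(-1.04)]
175 [0, np.float64(0.056), 0, np.float64(-0.063), np.float64(-1.109)]
179 [0, np.float64(0.061), 0, np.float64(-0.064), np.float64(-1.179)]
183 [0, np.float64(0.067), 0, np.float64(-0.065), np.float64(-1.249)]
183 [0, np.float64(0.067), 0, np.float64(-0.065), np.float64(-1.249)]
186 [0, np.float64(0.071), 0, np.float64(-0.065), np.float64(-1.301)]
```

```bash
python3 -m crank '[[[0,-0.001,0,-0.007,-0.062],[0,0.001,0,-0.012,-0.132],[0,0.003,0,-0.017,-0.202],[0,0.005,0,-0.022,-0.272],[0,0.008,0,-0.027,-0.342],[0,0.011,0,-0.032,-0.411],[0,0.014,0,-0.036,-0.481],[0,0.018,0,-0.04,-0.551],[0,0.022,0,-0.044,-0.621],[0,0.026,0,-0.048,-0.691],[0,0.031,0,-0.051,-0.76],[0,0.035,0,-0.054,-0.83],[0,0.04,0,-0.057,-0.9],[0,0.045,0,-0.059,-0.97],[0,0.05,0,-0.061,-1.04],[0,0.056,0,-0.063,-1.109],[0,0.061,0,-0.064,-1.179],[0,0.064,0,-0.065,-1.214],[0,0.067,0,-0.065,-1.249],[0,0.067,0,-0.065,-1.249]]]'
python3 - <<'E'
from h import *
from plant import manip
import pickle
o=manip.get_obs();ci=manip.camera_info("wrist");im=manip.get_image("wrist")[:,:,::-1]
M=R.from_quat(o["eef_rot"]).as_matrix();print(np.degrees(np.arctan2(M[1,0],M[0,0])))
cv2.imwrite("pics/w3.png",im);pickle.dump(ci,open("w3.pkl","wb"))
cv2.imwrite("pics/w3c.png",cv2.resize(im[130:330,170:380],None,fx=3.6,fy=3,interpolation=cv2.INTER_CUBIC))
E
```

```text
clock: 5.35
position: [0.5155, -0.0086, 0.0715]
eef_rot: [0.707, 0.019, -0.018, -0.707]
ft_force: [0.0, -0.2, -0.7]
grip_width: 0.0459
2.983782883801196
```

View pics/w3.png

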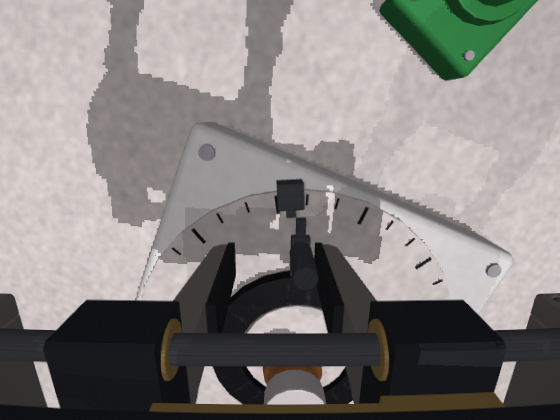

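View pics/w3c.png

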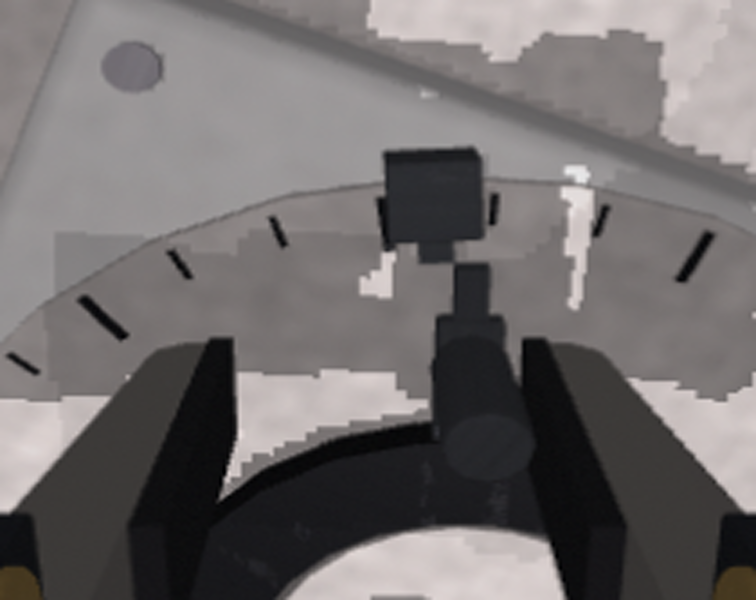

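```bash
python3 - <<'E'
from h import *
import pickle
ci=pickle.load(open("w3.pkl","rb"));c=np.array([.5919,.0119])
for nm,p,z in [("tabL top",(386,152),.059),("tabR top",(481,152),.059),("tabL near",(386,242),.059),("tabR near",(484,240),.059),("tooth",(436,262),.055),("tip",(472,265),.055),("tipbase",(470,315),.055),("tick20",(494,210),.049),("tick30",(383,222),.049),("tick0",(695,257),.049)]:
    q=plane(ci,[(170+p[0]/3.6,130+p[1]/3)],z)[0,:2]-c
    print(nm,(q+c).round(4),np.hypot(*q).round(4),np.degrees(np.arctan2(q[1],q[0]))%360)
E
```

```text
tabL top [ 0.4707 -0.0081] 0.1229 189.35881907810494
tabR top [0.4699 0.0072] 0.1221 182.18620990478772
tabL near [ 0.4889 -0.0071] 0.1048 190.4518799117771
tabR near [0.4876 0.0091] 0.1043 181.53402711136061
tooth [0.4939 0.0017] 0.0985 185.91779335159856
tip [0.4943 0.0079] 0.0977 182.32696290235455
tipbase [0.5052 0.0084] 0.0867 182.30420148612293
tick20 [0.484  0.0115] 0.1079 180.22642977165282
tick30 [ 0.4876 -0.0076] 0.1061 190.5926186407631
tick0 [0.4925 0.0478] 0.1057 160.14313981781876
```

```bash
python3 -m crank '[[[0,0,0,-0.0016,-0.02],[0,0.001,0,-0.0033,-0.042],[0,0.001,0,-0.0049,-0.063],[0,0.001,0,-0.0049,-0.063],[0,0.001,0,-0.0049,-0.063],[0,0.001,0,-0.0049,-0.063]]]'
python3 - <<'E'
from h import *
from plant import manip
import pickle
o=manip.get_obs();ci=manip.camera_info("wrist");im=manip.get_image("wrist")[:,:,::-1]
cv2.imwrite("pics/w4.png",im);pickle.dump(ci,open("w4.pkl","wb"))
cv2.imwrite("pics/w4c.png",cv2.resize(im[160:260,240:350],None,fx=7,fy=6,interpolation=cv2.INTER_CUBIC))
E
```

```text
clock: 6.0
position: [0.5161, -0.0133, 0.0705]
eef_rot: [0.706, 0.041, -0.041, -0.706]
ft_force: [-0.3, 0.5, -0.1]
grip_width: 0.0458
```

View pics/w4c.png

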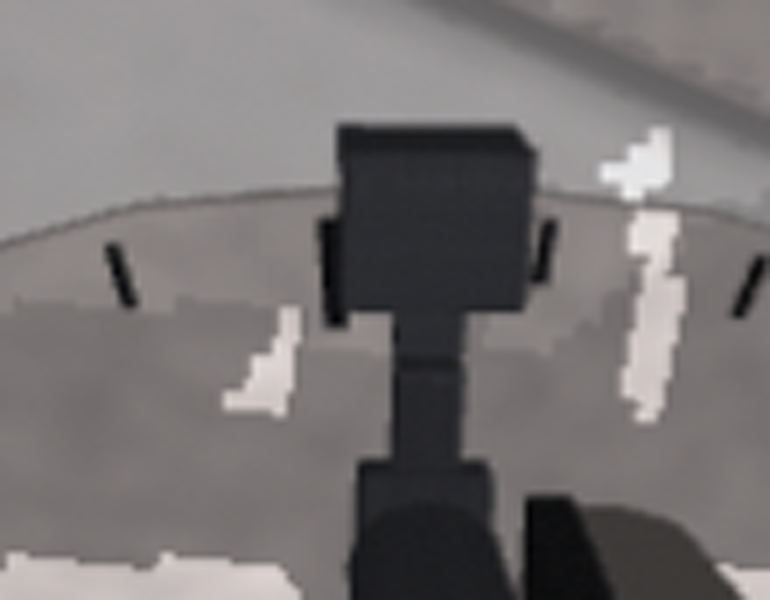

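```bash
python3 -m crank '[[[0,0,0,0.007,0],[0,0,0,0.014,0],[0,0,0,0.014,0],[0,0,-0.03,0.014,0],[0,0,-0.07,0.014,0],[-1,0,-0.11,0.014,0],[-1,0.005,-0.13,0.05,0],[-1,0.01,-0.13,0.09,0],[-1,0.015,-0.13,0.13,0],[-1,0.02,-0.13,0.17,0],[-1,0.025,-0.13,0.21,0],[-1,0.03,-0.13,0.25,0],[-1,0.03,-0.13,0.29,0],[-1,0.03,-0.13,0.323,0],[-1,0.03,-0.13,0.323,0],[-1,0.03,-0.13,0.323,0]]]'
python3 - <<'E'
from h import *
from plant import manip
import pickle
o=manip.get_obs();ci=manip.camera_info("wrist");im=manip.get_image("wrist")[:,:,::-1]
cv2.imwrite("pics/w5.png",im);pickle.dump(ci,open("w5.pkl","wb"))
t=manip.get_image("top")[:,:,::-1]
cv2.imwrite("pics/top5.png",cv2.resize(t[120:245,240:370],None,fx=4.8,fy=4.8,interpolation=cv2.INTER_CUBIC))
E
```

```text
clock: 7.65
position: [0.5086, 0.3114, 0.2003]
eef_rot: [0.706, 0.041, -0.041, -0.706]
ft_force: [-0.1, -0.2, -0.0]
grip_width: 0.0919
```

View pics/w5.png

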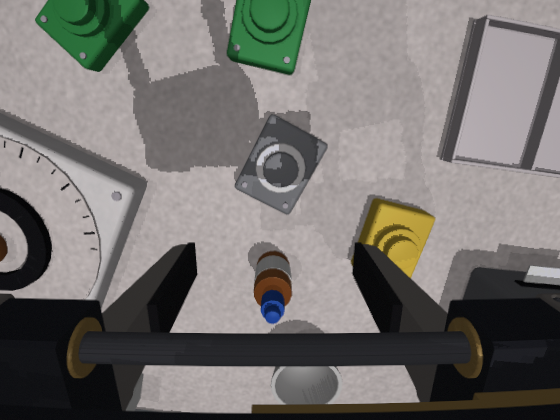

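View pics/top5.png

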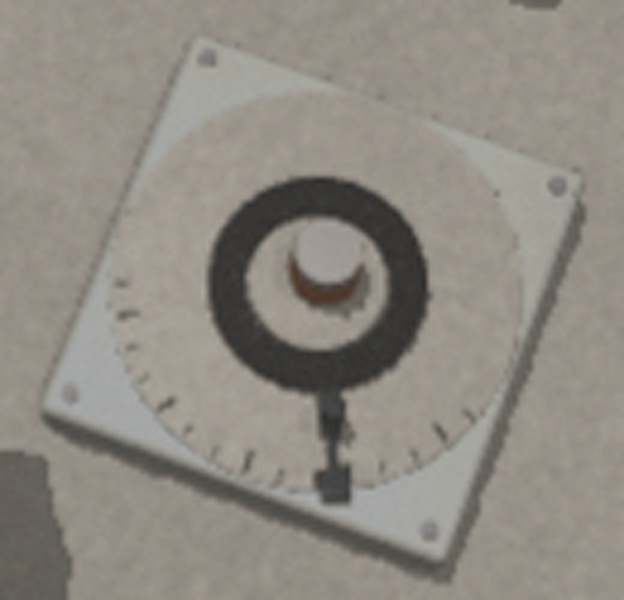

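```bash
python3 - <<'E'
from h import *
import pickle
from plant import manip
ci=pickle.load(open("w5.pkl","rb"));a=cv2.imread("pics/w5.png")
cv2.imwrite("pics/w5c.png",cv2.resize(a[110:220,225:335],None,fx=5,fy=5,interpolation=cv2.INTER_CUBIC))
g=cv2.cvtColor(a,cv2.COLOR_BGR2GRAY);m=np.zeros_like(g);m[140:196,250:310]=(g[140:196,250:310]>135)
n,l,s,c=cv2.connectedComponentsWithStats(m);i=1+np.argmax(s[1:,4]);print(s[i],c[i])
pts=np.argwhere(l==i)[:,::-1].astype(np.float32)
(u,v),r=cv2.minEnclosingCircle(pts);print(u,v,r)
b=plane(ci,[(u,v)],.042)[0];print(b, plane(ci,[(u-r,v),(u+r,v)],.042))
M=R.from_quat(manip.get_obs()["eef_rot"]).as_matrix();print(M.T@(np.r_[b[:2],.06]-manip.get_obs()["position"]))
E
```

```text
[258 178  41  15 223] [276.37219731 186.62331839]
278.0 181.0 20.223848342895508
[0.49354356 0.31472756 0.042     ] [[0.49598284 0.29371898 0.042     ]
 [0.49109179 0.33573902 0.042     ]]
[-0.01482411  0.14047532  0.00631277]
```

View pics/w5c.png

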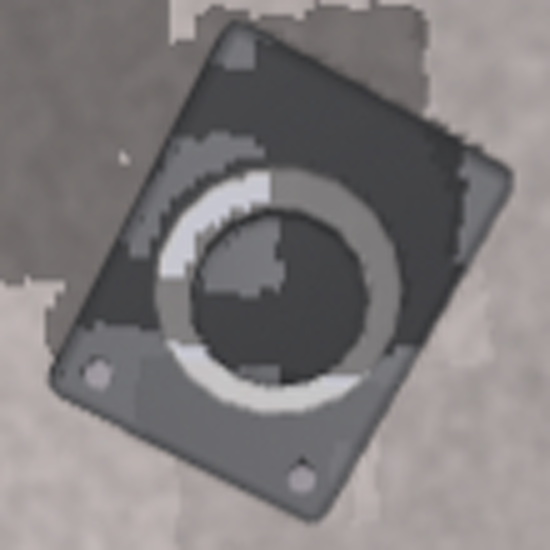

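```bash
python3 - <<'E'
from h import *
import pickle
from plant import manip
ci=pickle.load(open("w5.pkl","rb"))
print(plane(ci,[(280.6,168)],.042),plane(ci,[(281.2,169.5)],.054))
b=plane(ci,[(281.2,169.5)],.054)[0]
o=manip.get_obs();M=R.from_quat(o["eef_rot"]).as_matrix();print(M.T@(np.r_[b[:2],.06]-o["position"]))
E
```

```text
[[0.47964687 0.31577481 0.042     ]] [[0.4791509  0.31609093 0.054     ]]
[-0.02896693  0.14047695  0.00931079]
```

```bash
python3 -m crank '[[[1,-0.0285,0.02,0.0085,0],[1,-0.0285,0.05,0.0085,0],[1,-0.0285,0.08,0.0085,0],[1,-0.0285,0.1,0.0085,0],[1,-0.0285,0.12,0.0085,0],[1,-0.0285,0.12,0.0085,0],[1,-0.0285,0.135,0.0085,0],[1,-0.0285,0.135,0.0085,0]]]'
python3 - <<'E'
from plant import manip
import cv2
cv2.imwrite("pics/w6.png",manip.get_image("wrist")[:,:,::-1])
E
```

```text
clock: 8.55
position: [0.4791, 0.3155, 0.0646]
eef_rot: [0.706, 0.04, -0.041, -0.706]
ft_force: [-0.6, -0.4, -0.1]
grip_width: 0.0304
```

View pics/w6.png

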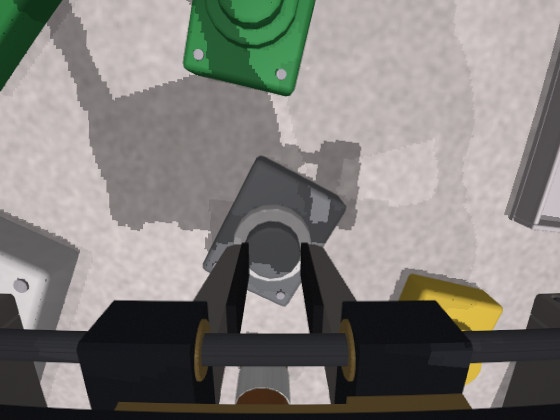

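```bash
python3 -m crank '[[[1,0,0,0,0],[1,0,0,0,0],[1,0,0,0,0],[1,0,0,0,0],[1,0,0,0,0],[1,0,0.004,0,0],[1,0,0.008,0,0],[1,0,0.011,0,0],[1,0,0.014,0,0],[1,0,0.016,0,0],[1,0,0.018,0,0],[1,0,0.019,0,0],[1,0,0.02,0,0],[1,0,0.02,0,0],[1,0,0.02,0,0]]]' 20
```

```text
clock: 10.1
position: [0.4794, 0.3163, 0.0463]
eef_rot: [0.706, 0.041, -0.041, -0.706]
ft_force: [-4.6, -1.8, 7.2]
grip_width: 0.0002
```

```bash
python3 -m crank '[[[1,0,0.001,0,0],[1,0,0.002,0,0],[1,0,0.002,0,0],[1,0,0.002,0,0]]]'
```

```text
clock: 10.5
position: [0.4795, 0.3163, 0.0461]
eef_rot: [0.706, 0.041, -0.041, -0.706]
ft_force: [-8.9, -4.3, 19.5]
grip_width: 0.0004
```

Force rose to about 20 N while z stayed at 46 mm, so the button is at its stop. Releasing and retreating.

```bash
python3 -m crank '[[[1,0,-0.002,0,0],[1,0,-0.006,0,0],[1,0,-0.012,0,0],[1,0,-0.03,0,0],[1,0,-0.07,0,0],[1,0,-0.11,0,0],[1,0,-0.15,0.03,0],[1,0,-0.16,0.07,0],[1,0,-0.16,0.11,0],[1,0,-0.16,0.15,0],[1,0,-0.16,0.15,0],[1,0,-0.16,0.15,0],[1,0,-0.16,0.15,0]]]'
python3 - <<'E'
from plant import manip
import cv2
t=manip.get_image("top")[:,:,::-1];cv2.imwrite("pics/top7.png",t)
s=manip.get_image("scene")[:,:,::-1];cv2.imwrite("pics/scene7.png",cv2.resize(s[180:360,150:430],None,fx=2.8,fy=2.8,interpolation=cv2.INTER_CUBIC))
cv2.imwrite("pics/top7c.png",cv2.resize(t[120:245,240:370],None,fx=4.8,fy=4.8,interpolation=cv2.INTER_CUBIC))
E
```

```text
clock: 11.8
position: [0.4626, 0.4645, 0.2034]
eef_rot: [0.706, 0.04, -0.04, -0.706]
ft_force: [0.3, -1.1, 0.0]
grip_width: 0.0004
```

View pics/top7.png

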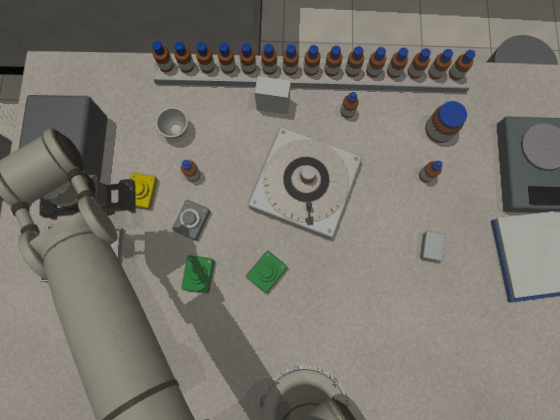

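View pics/scene7.png

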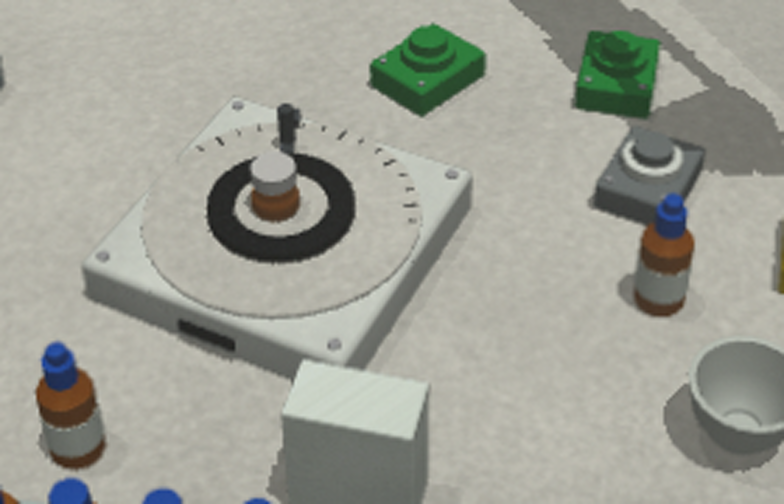

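View pics/top7c.png

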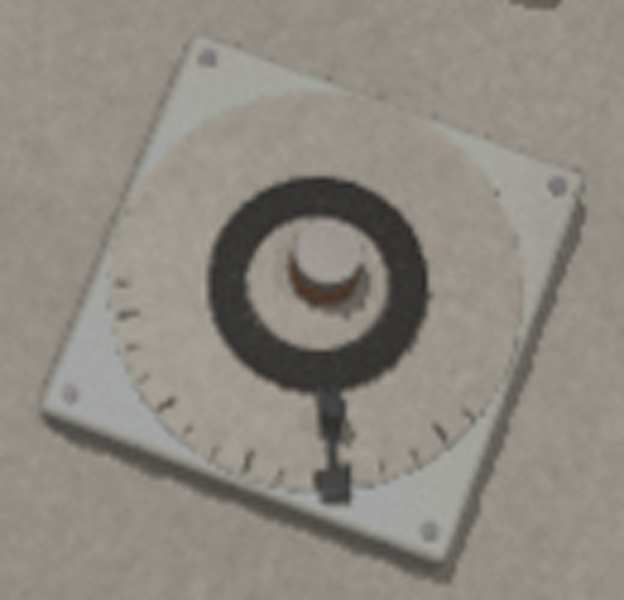

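```bash
python3 -c "
from plant import manip
print(manip.get_obs()['ft_force']);manip.hand_in()"
```

```text
[ 0.24173068  0.11726003 -0.24943605]
the job is handed in; nothing more can be done
```

The lever's pointer now lines up with the tab, and the lamp button was pressed fully down and released. The job was handed in at about 12 s of the 53 s allowed.

- **Lever:** I pushed the post around the dial with one finger until the pointer met the tab's tooth. A close wrist view showed the two edges flush, within roughly 0.2° by eye. The final top view, after the hand had backed off, still shows them aligned and the tab where it was.
- **Button:** I pressed the grey, white-collared button with the fingers shut. The force rose to about 20 N with the tips held at 46 mm, so the button was at its stop. It is back up in the final scene view.
- **Other objects:** The jar, bottles, tin and the green and yellow look-alikes stand where they were. The robot is clear of everything, with close to zero force at the wrist.
- **One disagreement:** A colour-mask estimate of the button's position was about 13 mm off because of shadows. I dropped it for a manual reading, which agreed with the top view to about 5 mm.

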